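Close the data logger's battery bay with its slide cover

TASK

Close the open battery bay of the white data logger with its blue slide cover. The cover is shoved rib-end first under the little riser: draw it out by the end that sticks out, lay it flat on the worktop clear of the riser and let go of it, then take it by its rib and slide it, tab first, into the logger's rails until the tab clicks past the ledge and the cover is fully home; let go. Leave the mug, the jar and the tape roll standing where they are.

Things in the scene. Friction and masses are not known exactly. Their poses are not given: they have to be found in the camera images.
- cover: Blue slide cover, loose, about 0.11 kg, plate 130 x 62 x 6 mm. Origin: centre of the plate's underside; x along its length to the tab end (enters the rails first), z out of its top. Starts flat on the worktop, rib end under the riser, tab end sticking out 70 to 80 mm of the riser's open front; that end can be gripped across the 62 mm width, e.g. at x = 38 mm, and the cover drawn out along its x.
- cover_rib (a point): Middle of the top of the cross rib on the cover's top near its rear end; cover frame (-47, 0, 28) mm. The rib is 10 mm thick along cover x, 44 mm long along y and stands from z = 6 to 28 mm: grip it from above across its thickness to push the cover along x.
- tab_barb (a point): Top of the back face of the orange barb on the cover's sprung tongue; relaxed at cover frame (48, 0, 10) mm, 4 mm above the plate. Barb: crest x = 48 to 52, ramp down to x = 62 mm, 18 mm wide. The tongue (20 mm wide, x = 22 to 62 mm) lies between two 19 mm wide prongs that end at x = 65 mm.
- cover_tab (a joint): Bend of the cover's sprung tongue, rad: about 0 relaxed, positive bent down, at most 0.22. Passing under the ledge bends it about 0.1; the push along the rails then takes roughly 4 to 10 N. Back to about 0 when it has clicked past the ledge.
- logger: White and grey data logger, fixed, 190 x 100 mm, 60 mm high at its end block, green cells in its open bay. Origin: on the worktop under the bay; x = direction in which the cover slides in (level), from x = -85 mm (front of porch) to 105; z up. End block's inner face at x = 85 mm stops the cover's front: fully home the cover's origin is at logger (20, 0, 40) mm, its axes parallel to the logger's.
- logger_mouth (a point): Logger frame (-45, 0, 40) mm: between the rails where the lips begin, on the ways (tops z = 40 mm). Guide walls y = +-32.5 mm; lips over the cover's edges, |y| > 26.5, underside z = 47.8, top 53 mm, x = -46 to 85 mm, sloping lead-in from x = -58. Before them, x = -85 to -58: open porch, side guides flaring to |y| = 40 mm, where the cover's front can be set from above.
- logger_ledge (a point): Logger frame (65, 0, 47.2) mm: back lower edge of the ledge, a bar across the rails at x = 56 to 65 mm, underside z = 47.2, top 57.2 mm. The barb must pass under it and spring up behind it (tab_barb then 0 to 3 mm further along x and higher).
- riser: Small grey bridge shelf, fixed: board 130 (x) x 200 (y) x 8 mm, top at z = 60 mm, on side legs 8 mm thick at y = +-96 mm, 52 mm free beneath. Origin: its centre, on the worktop. The cover sticks out of its open -x side. Three fixed white bottles with red lids, to z = 140 mm, stand on its back half (x = 11 to 57 mm).
- mug: Purple banded mug, loose, 71 mm across, 107 mm high, upright; origin at the centre of its underside. Must not be moved.
- jar: Clear glass jar, loose, 68 mm across, 103 mm high, upright; origin at the centre of its underside. Must not be moved.
- tape_roll: Roll of cream tape lying flat, loose, 67 mm across, 19 mm high; origin at the centre of its underside. Must not be moved.
- pipette_stand: Black and white sloped pipette stand with three pipettes, fixed, 160 x 208 mm, about 170 mm high with the pipettes; origin at the centre of its underside.
- vortex: White vortex mixer, fixed, 180 x 108 mm, 148 mm high; origin at the centre of its underside.
Not all that is in view belongs to the job. There is more than one size of the cover; the job needs the largest.

How it is judged:
By the outcome, as a careful person would: the job done as asked, in the order asked, and still so for the second after the job is handed in, with the robot touching nothing.
It also fails if it takes over 72 s, if anything falls off the work surface, if the arm or the gripper's body presses on something with over 40 N, if the wrist force passes 120 N, or if a joint passes its speed limit or range.

ROBOT

A 6-joint arm with a two-finger parallel gripper is mounted at the origin on a cart in front of the work surface, level with it; the furniture and walls round the work are solid. World frame = base frame: x ahead of the robot, y to its left, z up, the work surface at z = 0. Lengths are in m, angles in rad, forces in N, time in s.
With the tool pointing down it reaches from about 0.35 to 0.975 m from the base axis. Payload 7.1 kg.
Tool frame: the origin (TCP) lies midway between the tips of the shut fingers; the grasp point (between the pads) lies 19 mm behind it; z points along the fingers, x is the direction in which the jaws open and shut, and the axes are right-handed (so a half turn about z gives the same grasp; the last joint's range is limited). The gripper opens to 88 mm and grips with 3 to 60 N. Pads are 20 mm wide; open, the fingers measure 115 mm over their backs; the gripper's body (75 mm by 178 mm) begins 61 mm behind the grasp point.
Start: joints at [-1.224, 0.423, 1.63, -0, 1.089, -0.019], TCP at [0.224, -0.584, 0.223] pointing down, gripper open.
Joint ranges: [-3, 3], [-0.9, 2.11], [0.09, 2.58], [-1.31, 4.45], [0.11, 2.69], [-2.54, 2.54]. Speed limits (rad/s): [2.39, 2.39, 3.01, 3.14, 3.14, 3.14].

INTERFACE

Orientations are given as a unit quaternion [w, x, y, z].
In Python, from station import move_pose, movel, movej, command_gripper, wait, inverse_kinematics, read_camera, camera_info, MotionError, job_done, get_time, get_joint_pos, get_qvel, get_effort, get_tcp_pos, get_ee_rot, get_ft_force, get_ft_torque, get_grip_width gives the robot as it stands. Calls block until the motion is done:
- move_pose(position, orientation): joint-space move of the TCP to a pose.
- movel(position, frame=None, v=0.15, until_force=None): straight line of the TCP; frame=None keeps the orientation; v is the mean speed in m/s. With until_force (N) it stops when the force on the tool has changed by that much, and returns True; else False.
- movej(angles): joint-space move.
- command_gripper(opening): opening from 0.0 (shut) to 1.0 (fully open); the grip force is fixed at half the most; returns when the fingers have stopped.
- wait(seconds).
- inverse_kinematics(position, orientation): joint angles nearest the present ones, or None.
- read_camera(name): name is "side" or "top" or "wrist"; returns the picture (480x640x3 uint8, red, green, blue); there is no depth.
- camera_info(name): a dict with "intrinsics" (3x3 intrinsics, pixels), "T" (4x4, takes a point from camera to world coordinates); the wrist camera has in their place "tool_from_camera" (4x4, takes a point from camera to tool coordinates, whose origin is the TCP and whose axes are the tool frame's). Camera axes: x right, y up, looking along -z (the intrinsics and any distortion apply to the point x, -y, -z); pixel columns grow to the right and rows downward; lengths in m; the calibration is good to about 2 mm. A picture is of the moment at which its call begins: read the wrist's pose just before it. camera_info takes no time and is no camera call.
A pose or a line that the arm cannot do raises MotionError and nothing moves.
- job_done(): hands the job in, once; it reports no verdict.
Readings, each from a call of its own:
- get_time(): time.
- get_joint_pos(): joint angles.
- get_qvel(): joint speeds.
- get_effort(): joint torques, N m.
- get_tcp_pos(): TCP position.
- get_ee_rot(): TCP orientation.
- get_ft_force(): force on the tool from outside, world axes, zero at the start.
- get_ft_torque(): the same for the moment, N m.
- get_grip_width(): opening from 0.0 (shut) to 1.0 (fully open).
Only numpy, scipy, OpenCV 4.12 (cv2) and the standard library are available. Lean on these libraries where they do the work, as an engineer would, in place of code of your own. Each camera call takes 0.05 s, during which the arm holds its last target. There are 200 camera calls.

## Working session

There is one attempt and no reset: what is moved stays moved. The work goes in short steps, each a Python script; the robot and the scene stay as the last script left them, time stands still between calls to the robot, and variables do not carry over. Pictures are saved under pics/ and viewed, about 8 in all and at most 12, crops included, and the job is handed in when it is done.

```bash
ls; mkdir -p pics; python3 - <<'E'
from station import *
import cv2,numpy as np
np.set_printoptions(precision=4,suppress=True)
for n in ("top","side"):
    im=read_camera(n); cv2.imwrite(f"pics/{n}0.png",im[:,:,::-1]); print(n,camera_info(n))
print(camera_info("wrist"),get_time(),get_ee_rot())
E
```

```text
pics
top {'intrinsics': array([[488.0225,   0.    , 321.0808],
       [  0.    , 488.0225, 244.4977],
       [  0.    ,   0.    ,   1.    ]]), 'T': array([[-0.0202,  0.996 , -0.0872,  0.3648],
       [-0.9997, -0.0211, -0.0103,  0.0989],
       [-0.0121,  0.087 ,  0.9961,  1.7956],
       [ 0.    ,  0.    ,  0.    ,  1.    ]])}
side {'intrinsics': array([[622.2052,   0.    , 330.089 ],
       [  0.    , 622.2052, 240.1551],
       [  0.    ,   0.    ,   1.    ]]), 'T': array([[ 0.9897,  0.0893, -0.1123,  0.3068],
       [-0.1433,  0.6491, -0.7471, -1.3853],
       [ 0.0062,  0.7554,  0.6552,  1.3519],
       [ 0.    ,  0.    ,  0.    ,  1.    ]])}
{'intrinsics': array([[402.1983,   0.    , 325.4965],
       [  0.    , 402.1983, 239.2361],
       [  0.    ,   0.    ,   1.    ]]), 'tool_from_camera': array([[ 1.    ,  0.0011,  0.0002, -0.0004],
       [ 0.0011, -0.9528, -0.3037, -0.0833],
       [-0.0001,  0.3037, -0.9528, -0.1622],
       [ 0.    ,  0.    ,  0.    ,  1.    ]])} 0.1 [-0.0004  0.8239 -0.5667 -0.0005]
```

View pics/top0.png

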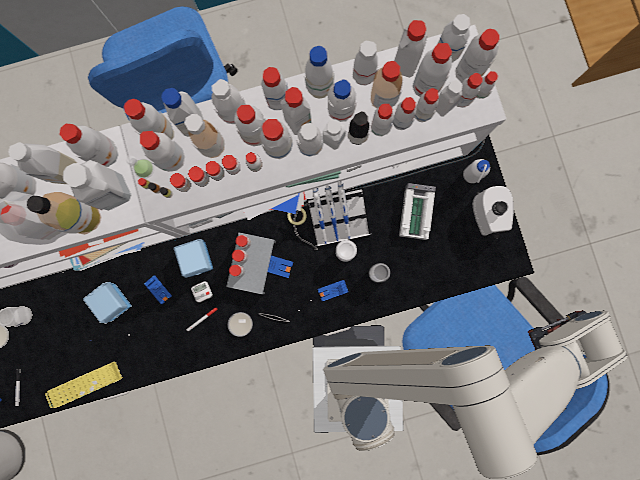

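View pics/side0.png

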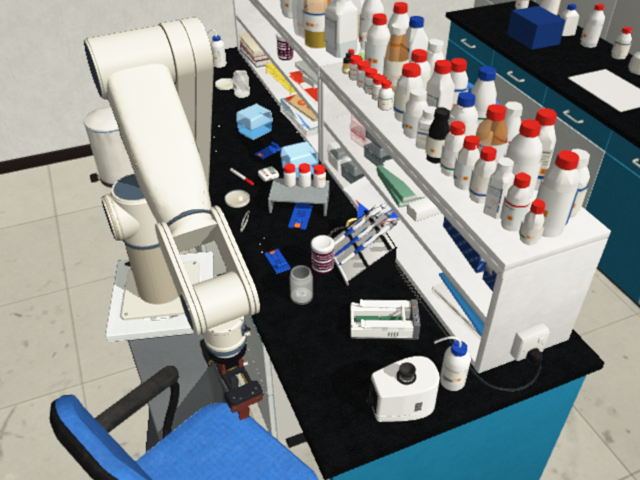

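The top view shows the riser at about (251,263) with three red lids and the logger at (417,212). The tape roll is at (240,323), the jar at (379,272) and the mug at (346,250). There are three blue plates: (281,266) sticking out of the riser, (332,290) loose, and (158,290) loose and far off. The one under the riser fits the description. I'll confirm that in an enlarged crop.

```bash
python3 - <<'E'
import cv2
im=cv2.imread("pics/top0.png")
cv2.imwrite("pics/c1.png",cv2.resize(im[170:345,215:448],None,fx=3.4,fy=3.4,interpolation=cv2.INTER_CUBIC))
E
```

```text
(no output)
```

View pics/c1.png

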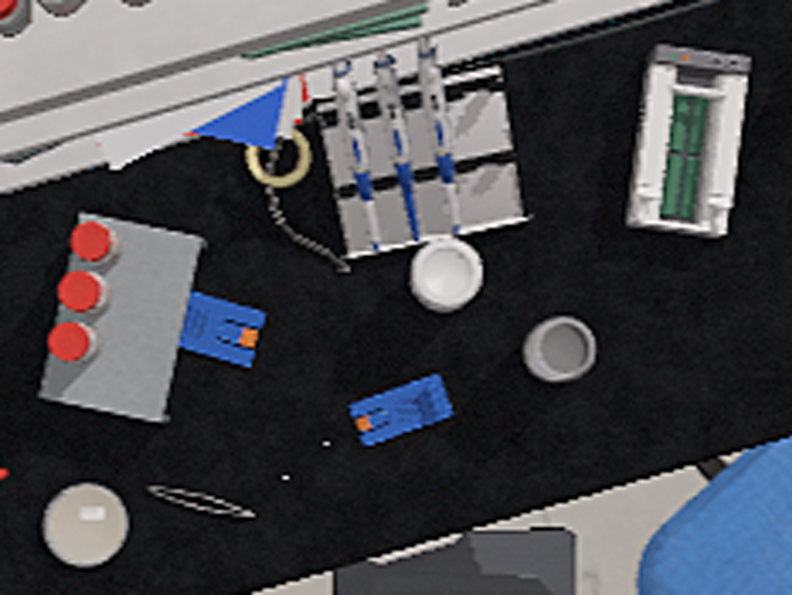

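The crop shows the cover under the riser with its orange tab at crop (248,338), pointing right. The decoy sits at crop (400,410) and has a smaller plate. The logger's grey end block is at the top of the crop, so its mouth faces the robot, and there is free worktop in front of it near crop (650,340). Next I'll get coarse positions, then close wrist views.

```bash
cat > h.py <<'E'
from station import *
import cv2,numpy as np
from scipy.spatial.transform import Rotation as R
np.set_printoptions(precision=4,suppress=True)
def ray(uv,K,T,z):
    uv=np.atleast_2d(np.asarray(uv,float))
    d=np.c_[(uv[:,0]-K[0,2])/K[0,0],-(uv[:,1]-K[1,2])/K[1,1],-np.ones(len(uv))]@T[:3,:3].T
    o=T[:3,3]; s=(z-o[2])/d[:,2]
    return o+d*s[:,None]
def topray(uv,z):
    c=camera_info("top"); return ray(uv,c["intrinsics"],c["T"],z)
def down(yaw):
    "tool pointing down, tool x at world angle yaw"
    c,s=np.cos(yaw),np.sin(yaw)
    q=R.from_matrix(np.array([[c,s,0],[s,-c,0],[0,0,-1.]])).as_quat()
    return [q[3],q[0],q[1],q[2]]
def wristT():
    w=get_ee_rot(); T=np.eye(4); T[:3,:3]=R.from_quat([w[1],w[2],w[3],w[0]]).as_matrix(); T[:3,3]=get_tcp_pos()
    return T@camera_info("wrist")["tool_from_camera"]
def wristpic(name):
    T=wristT(); im=read_camera("wrist"); cv2.imwrite(f"pics/{name}.png",im[:,:,::-1]); np.save(f"pics/{name}.npy",T); return im,T
def wray(uv,name,z):
    return ray(uv,camera_info("wrist")["intrinsics"],np.load(f"pics/{name}.npy"),z)
E
python3 - <<'E'
from h import *
def c(p): return np.array(p)/3.4+[215,170]
def pr(n,p,z): print(n,*[topray(c(q),z)[0,:2] for q in p])
pr("cover tabend",[(265,312),(250,367)],.006)
pr("riser front",[(203,240),(167,420)],.06)
pr("tab",[(248,338)],.008)
pr("logger porch",[(627,225),(722,236)],.04); pr("logger block",[(655,46),(750,57)],.06)
pr("mug",[(447,273)],.107); pr("jar",[(560,350)],.103); pr("tape",[(86,524)],.019)
pr("decoy",[(350,405),(370,445),(440,375),(453,410)],.006); pr("edge",[(250,592),(790,437),(650,475)],0); pr("pip",[(350,255),(528,218)],0)
print(get_joint_pos())
E
```

```text
cover tabend [0.46   0.2221] [0.4011 0.2392]
riser front [0.5343 0.2825] [0.3466 0.3223]
tab [0.4322 0.2407]
logger porch [ 0.5426 -0.1662] [ 0.5287 -0.2663]
logger block [ 0.7305 -0.1993] [ 0.7164 -0.2991]
mug [0.4906 0.0288]
jar [ 0.4099 -0.0843]
tape [0.238  0.4148]
decoy [0.3581 0.1323] [0.315  0.1117] [0.3883 0.0349] [0.3506 0.0218]
edge [0.1614 0.2431] [ 0.3145 -0.3389] [ 0.277  -0.1876]
pip [0.5204 0.1292] [ 0.5566 -0.0651]
[-1.224   0.4238  1.6306  0.      1.0886 -0.019 ]
```

```bash
python3 - <<'E'
from h import *
t=get_time()
move_pose([0.60,-0.20,0.26],down(np.radians(-10))); wait(.3)
wristpic("w1"); print(get_time()-t,get_joint_pos())
c=np.radians(-106); ax=np.array([np.cos(c),np.sin(c)])
g=np.array([.4305,.2307])-ax*.035
move_pose([*g,0.2],down(np.radians(-16))); wait(.3)
wristpic("w2"); print(get_time()-t,get_joint_pos(),get_ft_force())
a=[cv2.resize(cv2.imread(f"pics/{n}.png"),(400,300),interpolation=cv2.INTER_AREA) for n in("w1","w2")]
E
```

```text
2.3 [-0.3412  0.396   1.5798 -0.      1.1658 -0.166 ]
4.45 [0.5169 0.2904 1.8931 0.     0.958  0.7968] [-1.0225 -0.1488  0.002 ]
```

View pics/w1.png

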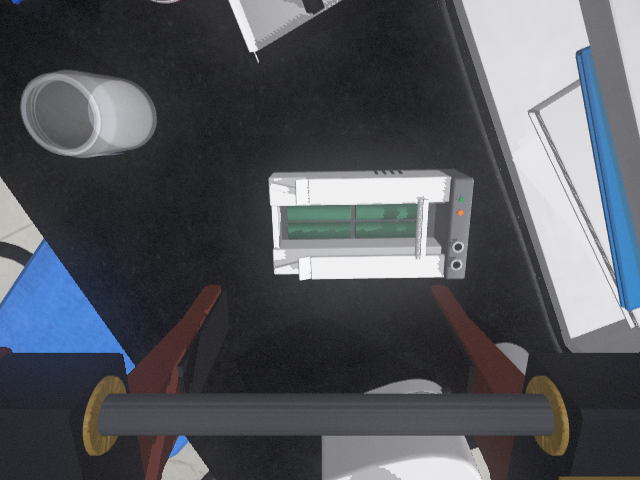

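View pics/w2.png

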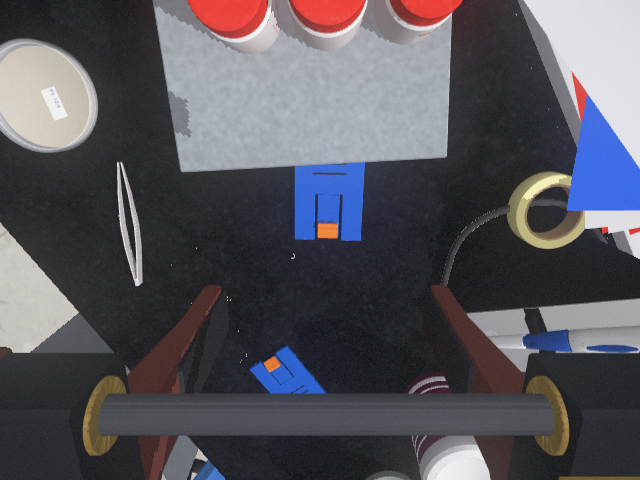

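w1 shows the logger: porch front at u≈272, lips from u≈300, ledge bar at u≈422 and grey end block at u≈460. w2 shows the cover sticking out of the riser, spanning (295–365, 165–240), with its barb at (328,230). Next I'll fit the cover's pose from its blue mask and enlarge the logger.

```bash
python3 - <<'E'
from h import *
im=cv2.imread("pics/w2.png"); hsv=cv2.cvtColor(im,cv2.COLOR_BGR2HSV)
m=cv2.inRange(hsv,(95,120,60),(130,255,255))|cv2.inRange(hsv,(5,120,120),(22,255,255))
m[:150]=0;m[255:]=0;m[:,:270]=0;m[:,390:]=0
L=[];Rr=[]
for v in range(175,236):
    x=np.where(m[v])[0]; L.append((x[0]-.5,v));Rr.append((x[-1]+.5,v))
B=[]
for u in list(range(299,315))+list(range(343,359)):
    y=np.where(m[:,u])[0]; B.append((u,y[-1]+.5))
pl,pr,pb=[wray(q,"w2",.006)[:,:2] for q in(L,Rr,B)]
def fit(p):
    vx,vy,x,y=cv2.fitLine(p.astype(np.float32),cv2.DIST_HUBER,0,.001,.001).ravel(); return np.array([vx,vy]),np.array([x,y])
(dl,cl),(dr,cr),(db,cb)=map(fit,(pl,pr,pb))
for d in(dl,dr,db): print(np.degrees(np.arctan2(d[1],d[0])),end=' ')
f=lambda d:d*np.sign(-d[1]); ax=f(dl)+f(dr); ax/=np.linalg.norm(ax); n=np.array([-ax[1],ax[0]])
print("yaw",np.degrees(np.arctan2(ax[1],ax[0])),"width",(cl-cr)@n)
mid=(cl+cr)/2; mid=mid+ax*((cb-mid)@ax); print("tabend",mid,"origin",mid-ax*.065)
rf=wray([(181,171.5),(447,156.5)],"w2",.06)[:,:2];d=rf[0]-rf[1];print("riser",rf,np.linalg.norm(d),"stickout",(mid-rf[0])@ax)
w=cv2.imread("pics/w1.png")[160:290,260:485]
cv2.imwrite("pics/c2.png",cv2.resize(w,None,fx=3.5,fy=3.5,interpolation=cv2.INTER_CUBIC))
E
```

```text
72.50502 72.73563 -17.409538 yaw -107.37967 width -0.062277604
tabend [0.4326 0.2346] origin [0.452  0.2966]
riser [[0.3471 0.3333]
 [0.5404 0.289 ]] 0.19837143653525113 stickout 0.06869143700995468
```

View pics/c2.png

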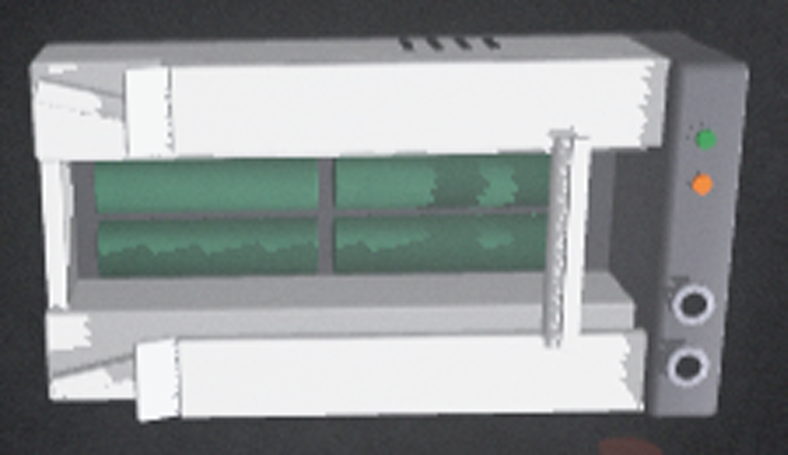

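```bash
python3 - <<'E'
from h import *
def p(q,z): return wray(np.array(q)/3.5+[260,160]-.35,"w1",z)[:,:2]
u=p([(180,157),(545,151)],.053); l=p([(185,341),(640,330)],.053)
yu=u[1]-u[0]; yl=l[1]-l[0]
print([np.degrees(np.arctan2(d[1],d[0])) for d in(yu,yl)])
b=p([(748,66),(718,415)],.06); db=b[0]-b[1]; print("block",np.degrees(np.arctan2(db[1],db[0]))-90,np.linalg.norm(db))
for yaw in [np.radians((np.degrees(np.arctan2(*(yu/np.linalg.norm(yu)+yl/np.linalg.norm(yl))[::-1]))+np.degrees(np.arctan2(db[1],db[0]))-90)/2)]:
    a=np.array([np.cos(yaw),np.sin(yaw)]);n=np.array([-a[1],a[0]])
    print("yaw",np.degrees(yaw))
    print("y: lips",(u@n),(l@n),"mid",(u@n).mean()/2+(l@n).mean()/2,"block",b@n, (b@n).mean())
    for nm,q,z,x in (("block out",[(748,66),(718,415)],.06,.105),("block in",[(683,66),(655,413)],.06,.085),("lip46",[(170,67),(178,340)],.053,-.046),("lip58",[(127,67),(138,415)],.053,-.058),("ledge65",[(590,150),(582,335)],.0572,.065),("porch",[(32,62),(48,320)],.053,-.085)):
        print(nm,p(q,z)@a-x)
E
```

```text
[np.float64(-9.149913442130536), np.float64(-8.635630677100952)]
block -8.636752859015033 0.09739889394347966
yaw -8.764762459315385
y: lips [-0.1061 -0.1067] [-0.1585 -0.1583] mid -0.13239361795587945 block [-0.084  -0.1814] -0.13269204921941175
block out [0.6514 0.6516]
block in [0.6546 0.654 ]
lip46 [0.6532 0.6526]
lip58 [0.6539 0.6525]
ledge65 [0.6526 0.6532]
porch [0.656  0.6557]
```

```bash
cat >> h.py <<'E'
LY=np.radians(-8.76); LA=np.array([np.cos(LY),np.sin(LY)]); LN=np.array([-LA[1],LA[0]])
LO=LA*.653+LN*-.1325
def log(x,y): return LO+LA*x+LN*y
E
python3 - <<'E'
from h import *
yaw=np.radians(-107.38); ax=np.array([np.cos(yaw),np.sin(yaw)]); g=np.array([.452,.2966])+ax*.038
q=down(yaw+np.pi/2)
move_pose([*g,.06],q); movel([*g,.002],v=.06)
print(get_tcp_pos(),get_ft_force())
command_gripper(0); print("w",get_grip_width()*88,get_ft_force())
e=g+ax*.078
movel([*e,.002],v=.06); print("w",get_grip_width()*88,get_ft_force())
movel([*e,.24],v=.15); wait(.2); print("w",get_grip_width()*88,get_ft_force(),get_time())
cv2.imwrite("pics/s1.png",cv2.resize(read_camera("side")[120:320,200:400,::-1],None,fx=3,fy=3,interpolation=cv2.INTER_CUBIC))
wristpic("w3")
E
```

```text
[0.4409 0.2605 0.0022] [-0.0765  0.4962  0.1027]
w 61.48693405757401 [ 0.5992 -0.0611  2.7727]
w 61.660062134001144 [1.8619 0.7326 6.2681]
w 61.415043820716654 [ 0.005   0.0437 -1.734 ] 10.2
```

View pics/s1.png

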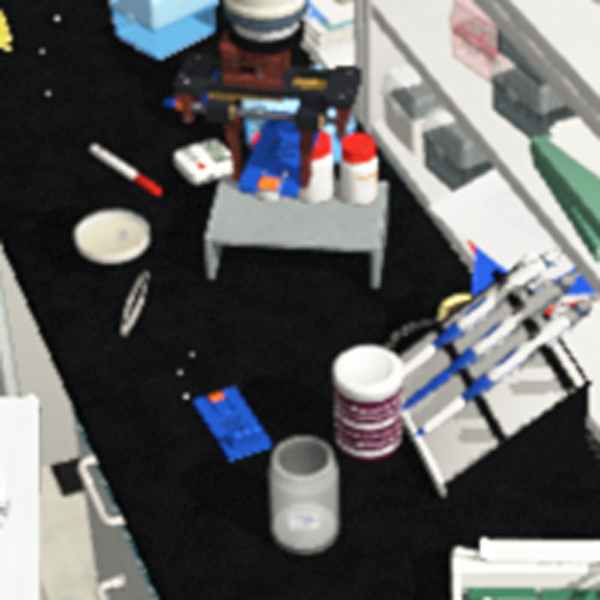

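s1 shows the cover held near level in the jaws, clear of the riser. The bottles, mug, jar and decoy are undisturbed. Now I'll lay it in front of the logger, away from the jar.

```bash
python3 - <<'E'
from h import *
p=log(-.190+.038,-.055); q=down(LY+np.pi/2); print(p)
move_pose([*p,.24],q); movel([*p,.03],v=.15)
print(movel([*p,.0025],v=.03,until_force=4),get_tcp_pos(),get_ft_force(),get_grip_width()*88)
command_gripper(1.0); wait(.2)
movel([*p,.15],v=.15)
v=log(-.190-.02,-.055+.04)
move_pose([*v,.2],down(LY)); wait(.3); wristpic("w4"); print(get_time(),get_joint_pos())
E
```

```text
[ 0.4666 -0.2616]
True [ 0.4663 -0.2614  0.0022] [0.4815 0.1113 6.0567] 61.61742324852194
18.75 [-0.4998  0.2228  1.9887 -0.      0.9302 -0.3471]
```

View pics/w4.png

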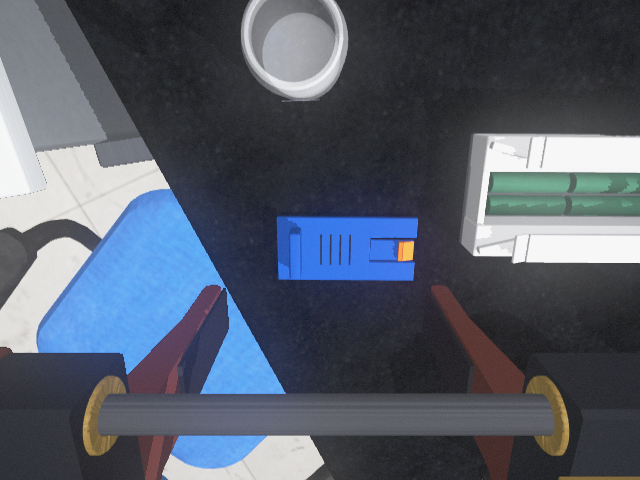

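w4 shows the cover flat and free, spanning (278–418, 216–281), with its rib at (295,248) and barb at (405,250), clear of everything. Now I'll fit its pose and grip the rib.

```bash
python3 - <<'E'
from h import *
im=cv2.imread("pics/w4.png"); hsv=cv2.cvtColor(im,cv2.COLOR_BGR2HSV)
m=cv2.inRange(hsv,(95,120,60),(130,255,255))|cv2.inRange(hsv,(5,120,120),(22,255,255))
m[:200]=0;m[300:]=0;m[:,:265]=0;m[:,435:]=0
T=[];B=[];E=[]
for u in range(310,405):
    y=np.where(m[:,u])[0];T.append((u,y[0]-.5));B.append((u,y[-1]+.5))
for v in list(range(220,234))+list(range(265,277)):
    x=np.where(m[v])[0];E.append((x[-1]+.5,v))
def fit(p):
    vx,vy,x,y=cv2.fitLine(wray(p,"w4",.006)[:,:2].astype(np.float32),cv2.DIST_HUBER,0,.001,.001).ravel(); return np.array([vx,vy]),np.array([x,y])
(dt,ct),(db,cb),(de,ce)=map(fit,(T,B,E))
ax=dt*np.sign(dt[0])+db*np.sign(db[0]);ax/=np.linalg.norm(ax);n=np.array([-ax[1],ax[0]])
yaw=np.arctan2(ax[1],ax[0])
mid=(ct+cb)/2;mid=mid+ax*((ce-mid)@ax);o=mid-ax*.065
print("yaw",np.degrees(yaw),np.degrees(np.arctan2(dt[1],dt[0])),np.degrees(np.arctan2(db[1],db[0])),"end",np.degrees(np.arctan2(de[1],de[0])),"w",(ct-cb)@n,"o",o)
print("in logger frame",(o-LO)@LA,(o-LO)@LN)
g=o-ax*.047
move_pose([*g,.07],down(yaw)); print(movel([*g,.0095],v=.06,until_force=6),get_tcp_pos())
command_gripper(0); print("w",get_grip_width()*88,get_tcp_pos(),get_ft_force())
movel([*g,.11],v=.12); print("w",get_grip_width()*88,get_ft_force())
p=log(-.128-.047,0)
move_pose([*p,.11],down(LY)); wait(.3); wristpic("w5");print(get_tcp_pos(),get_time())
E
```

```text
yaw -4.671537 -12.241914 2.8988395 end 80.71778 w 0.07225717 o [ 0.4275 -0.258 ]
in logger frame -0.19119844914596623 -0.0574003244688109
False [ 0.3808 -0.2543  0.0097]
w 9.885067162241285 [ 0.3807 -0.2542  0.0095] [ 0.492  -0.7486  0.6126]
w 9.928123677545154 [-0.483  -0.2593 -0.6592]
[ 0.4516 -0.2043  0.11  ] 23.475
```

View pics/w5.png

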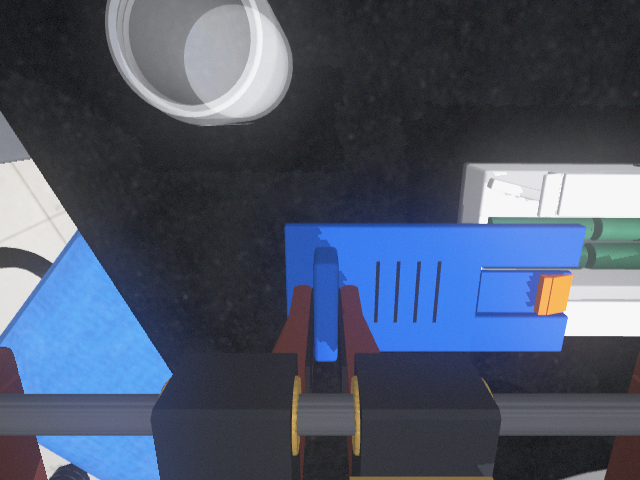

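w5 shows the cover held by its rib (320,300), plate edges parallel to the jaws at v≈225 and v≈350, and the tab pointing at the logger. The last yaw fit disagreed with itself (width 72 mm), so I'll measure the pose in hand before entering.

```bash
python3 - <<'E'
from h import *
im=cv2.imread("pics/w5.png"); b,g,r=[im[:,:,i].astype(int) for i in range(3)]
m=(b-r>60)&(b>80)
T=[(u,150+np.where(m[150:290,u])[0][0]-.5) for u in range(370,570)]
B=[(u,np.where(m[290:400,u])[0][-1]+290.5) for u in range(400,470)]+[(u,np.where(m[290:400,u])[0][-1]+290.5) for u in range(505,555)]
F=[(np.where(m[v])[0][-1]+.5,v) for v in list(range(230,262))+list(range(322,346))]
z=.11-.0095+.006
def fit(p):
    vx,vy,x,y=cv2.fitLine(wray(p,"w5",z)[:,:2].astype(np.float32),cv2.DIST_HUBER,0,.001,.001).ravel(); return np.array([vx,vy]),np.array([x,y])
(dt,ct),(db,cb),(df,cf)=map(fit,(T,B,F))
for d in(dt,db,df): print(np.degrees(np.arctan2(d[1],d[0])),end=' ')
print("tool yaw -8.76; width",(ct-cb)@LN)
mid=(ct+cb)/2
print(T[0],T[-1],B[0],B[-1],F[0],F[-1])
print("lateral in logger frame",(mid-LO)@LN,"front x",(cf-LO)@LA)
E
```

```text
-9.295769 -8.857574 80.97253 tool yaw -8.76; width 0.0631174938136714
(370, np.float64(222.5)) (569, np.float64(223.5)) (400, np.float64(351.5)) (554, np.float64(351.5)) (np.float64(585.5), 230) (np.float64(561.5), 345)
lateral in logger frame 0.006160395772816258 front x -0.06511280993014054
```

```bash
python3 - <<'E'
from h import *
p=log(-.128-.047,-.006); q=down(LY)
movel([*p,.062],v=.1); wait(.3); wristpic("w6")
im=cv2.imread("pics/w6.png"); b,g,r=[im[:,:,i].astype(int) for i in range(3)]
m=(b-r>60)&(b>80)
T=[(u,150+np.where(m[150:290,u])[0][0]-.5) for u in range(370,550)]
B=[(u,np.where(m[290:400,u])[0][-1]+290.5) for u in range(400,460)]
c=lambda P,z:((wray(P,"w6",z)[:,:2]-LO)@LN).mean()
z=.062-.0095+.006
print(c(T,z),c(B,z),"mid",(c(T,z)+c(B,z))/2)
cv2.imwrite("pics/c3.png",cv2.resize(im[120:400,360:640],None,fx=2.1,fy=2.1,interpolation=cv2.INTER_CUBIC))
E
```

```text
0.03219428403181201 -0.031266215632404 mid 0.0004640341997040054
```

View pics/c3.png

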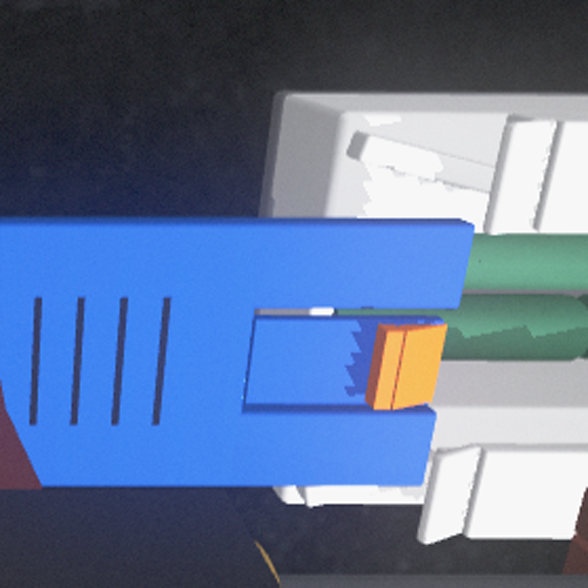

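c3 shows the cover front over the porch, just short of the lips. The lateral fit gives +0.5 mm. I'll cross-check against the lips, lower, and start the entry with force guards.

```bash
python3 - <<'E'
from h import *
l=(wray(np.array([(545,232),(478,447)])/2.1+[360,120],"w6",.053)[:,:2]-LO)
print("lips lat",l@LN,"x",l@LA)
def st(s): print(s,((get_tcp_pos()[:2]-LO)@LA+.047,(get_tcp_pos()[:2]-LO)@LN),get_tcp_pos()[2],"F log",get_ft_force()[:2]@LA,get_ft_force()[:2]@LN,get_ft_force()[2],"w",get_grip_width()*88)
y=-.0065
p=log(-.175,y)
print(movel([*p,.0502],v=.04,until_force=5)); st("lowered")
for x in(-.110,-.09,-.07):
    h=movel([*log(x-.047,y),.0502],v=.04,until_force=12); st(h)
    if h: break
print(get_time())
wristpic("w7")
E
```

```text
lips lat [ 0.0271 -0.0246] x [-0.0446 -0.0486]
False
lowered (np.float64(-0.12821786921239736), np.float64(-0.0064613355379507555)) 0.04981824869507149 F log 0.13957184153932387 -0.17032451426618322 -1.3738275361139467 w 9.833369767313762
False (np.float64(-0.11003571276189224), np.float64(-0.0063888213308919565)) 0.050123015688194286 F log -0.49879866867967265 0.21794483119510394 -1.281790554849513 w 9.571425264951598
False (np.float64(-0.09010746955378791), np.float64(-0.006422618903216683)) 0.05007632156675025 F log -0.9845409123778363 -0.26559123491739545 -1.4214472255915596 w 9.896173724584063
False (np.float64(-0.07011919205080415), np.float64(-0.0064183217875775815)) 0.05007178847185536 F log -0.24353725940756332 -1.5814825914439203 -0.8757911728668056 w 9.558135435566566
26.8
```

```bash
python3 - <<'E'
from h import *
def st(s): print(s,np.round([(get_tcp_pos()[:2]-LO)@LA+.047,(get_tcp_pos()[:2]-LO)@LN,get_tcp_pos()[2],get_ft_force()[:2]@LA,get_ft_force()[:2]@LN,get_ft_force()[2],get_grip_width()*88],4))
y=-.0065
for x,f in((-.045,12),(-.02,12),(-.005,15),(.003,20),(.010,20),(.016,20),(.026,20)):
    h=movel([*log(x-.047,y),.0502],v=.04 if x<.02 else .02,until_force=f); st(h)
    if h: break
print(get_time()); wait(.2); st("end"); wristpic("w8")
E
```

```text
False [-0.0453 -0.0064  0.0501 -0.0262  0.0842 -1.393   9.6163]
False [-0.0203 -0.0064  0.05   -0.3723  0.0726 -1.3292  9.5327]
False [-0.0049 -0.0065  0.0501 -0.2176 -0.5049 -2.0964  9.6375]
False [ 0.0031 -0.0065  0.05   -0.1246  0.5726 -2.586   9.6485]
False [ 0.0097 -0.0064  0.0499 -2.42   -0.2371 -2.369   9.6049]
False [ 0.0163 -0.0065  0.0501  1.0145  1.179  -3.8451  9.4702]
True [ 0.0201 -0.0061  0.0496 -2.0561  0.198   6.2405  9.8519]
30.3333
end [ 0.0201 -0.0061  0.0496 -1.0179  0.1963  5.3284  9.7081]
```

View pics/w8.png

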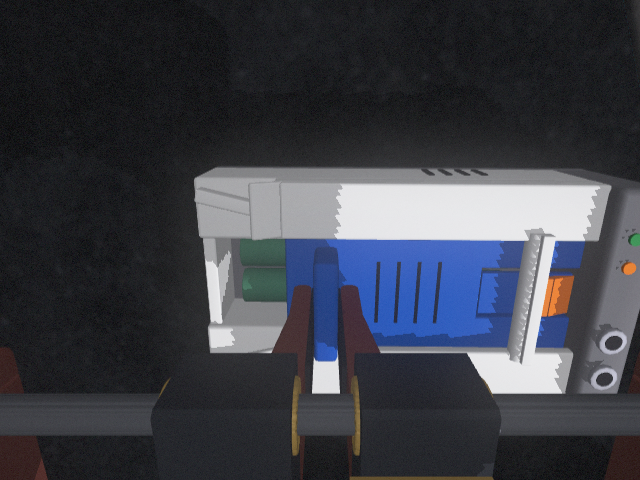

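w8 shows the cover under the lips, and the orange barb visible beyond the ledge bar at (545–573, 295). The front may be 1–2 mm short of the end block, so I'll push once more, more firmly.

```bash
python3 - <<'E'
from h import *
def st(s): print(s,np.round([(get_tcp_pos()[:2]-LO)@LA+.047,(get_tcp_pos()[:2]-LO)@LN,get_tcp_pos()[2],get_ft_force()[:2]@LA,get_ft_force()[:2]@LN,get_ft_force()[2],get_grip_width()*88],4))
st("0")
h=movel([*log(.028-.047,-.0065),.0498],v=.015,until_force=30); st(h)
wait(.3); st("settled")
wristpic("w9")
command_gripper(.35); wait(.2); st("released")
p=get_tcp_pos(); movel([p[0],p[1],.13],v=.1)
v=log(.045,.05); move_pose([*v,.19],down(LY)); wait(.3); wristpic("w10"); print(get_time())
im=cv2.imread("pics/w10.png"); cv2.imwrite("pics/c4.png",cv2.resize(im[130:330,190:490],None,fx=2.6,fy=2.6,interpolation=cv2.INTER_CUBIC))
E
```

```text
0 [ 0.0201 -0.0062  0.0496 -1.0368  0.9175  5.1394 10.0194]
True [ 0.02   -0.0061  0.0495 -2.2278  0.0614  5.3107  9.9656]
settled [ 0.02   -0.0061  0.0495 -1.0792  0.555   4.6969  9.8147]
released [ 0.0181 -0.0056  0.048   0.2844  0.5721 -0.3954 30.8916]
34.15
```

View pics/c4.png

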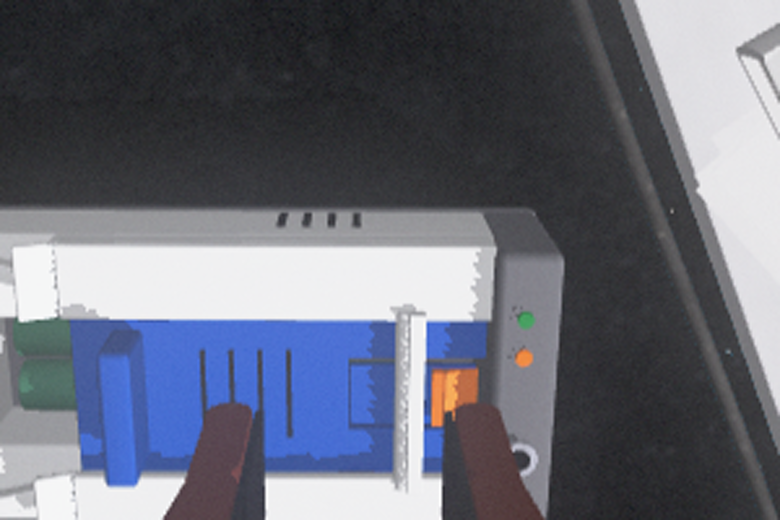

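c4 shows the whole barb (432–478, 400) visible past the ledge bar and the plate's front against the end block. Both pushes, at the 20 N and 30 N guards, stopped at the same place. I'll do a numeric check, confirm the bystanders haven't moved, move clear and hand in.

```bash
python3 - <<'E'
from h import *
c=lambda q,z:(wray(np.array(q)/2.6+[190,130]-.3,"w10",z)[:,:2]-LO)@LA
print("barb back",c([(432,400)],.050),"(home .068)  ledge back",c([(427,380)],.0572),"(.065) rear edge",c([(75,360)],.046),"(-.045) rib top mid",c([(118,350)],.068),"(-.027)")
p=get_tcp_pos(); movel([p[0],p[1],.25],v=.15)
move_pose([.40,-.30,.30],down(LY)); wait(.3)
t=read_camera("side"); s=cv2.imread("pics/side0.png")[:,:,::-1]
for n,(u,v,w,h) in dict(mug=(308,232,30,42),jar=(288,262,28,44),dish=(222,186,30,24),tape=(342,214,25,20)).items():
    print(n,"mean diff",np.abs(t[v:v+h,u:u+w].astype(int)-s[v:v+h,u:u+w]).mean())
print(get_ft_force(),get_time()); cv2.imwrite("pics/side1.png",t[:,:,::-1])
E
```

```text
barb back [0.0675] (home .068)  ledge back [0.0652] (.065) rear edge [-0.0445] (-.045) rib top mid [-0.0254] (-.027)
mug mean diff 54.93888888888889
jar mean diff 10.60064935064935
dish mean diff 5.174537037037037
tape mean diff 5.504666666666667
[ 0.4048  0.3445 -0.2302] 36.2083
```

The barb, rear edge and rib all read as home. The large mug difference is probably the arm standing in the view, so I'll move back to the start pose and compare again.

```bash
python3 - <<'E'
from h import *
movej([-1.224,.423,1.63,0,1.089,-.019]); wait(.3)
B=dict(side=dict(mug=(308,232,30,42),jar=(288,262,28,44),dish=(222,186,30,24),tape=(342,214,25,20)),top=dict(mug=(333,236,28,28),jar=(366,260,28,26),dish=(226,310,30,28),tape=(286,204,22,24)))
for cam in B:
    t=read_camera(cam); s=cv2.imread(f"pics/{cam}0.png")[:,:,::-1]
    for n,(u,v,w,h) in B[cam].items(): 
        sh,_=cv2.phaseCorrelate(np.float64(cv2.cvtColor(t[v:v+h,u:u+w],7)),np.float64(cv2.cvtColor(np.ascontiguousarray(s[v:v+h,u:u+w]),7)))
        print(cam,n,np.abs(t[v:v+h,u:u+w].astype(int)-s[v:v+h,u:u+w]).mean(),np.round(sh,2))
print(get_time())
E
```

```text
side mug 1.057936507936508 [-0.03  0.48]
side jar 1.2048160173160174 [0.   0.54]
side dish 1.3333333333333333 [ 0.02 -0.06]
side tape 1.1313333333333333 [ 0.52 -0.01]
top mug 1.3278061224489797 [-0.02  0.03]
top jar 1.8292124542124542 [-0.01  0.52]
top dish 1.4615079365079364 [ 0.11 -0.08]
top tape 1.5795454545454546 [ 0.01 -0.  ]
37.9
```

Nothing has moved: the differences are at noise level. Handing in.

```bash
python3 -c "
from station import *
job_done(); print(get_time())"
```

```text
the job is handed in; nothing more can be done
the job is handed in; nothing more can be done
```

The cover is in the logger and fully home as far as my checks show, and I handed the job in at about 38 s of the 72 s allowed. I drew it out from under the riser by its tab end and laid it flat in front of the logger. Then I let go, took it by the rib, slid it in tab first and released it.

**Checks that agreed:**
- **Stop:** two pushes, with guards of 20 N and 30 N, stopped at the same place, with the cover's origin at logger x = 20 mm.
- **Barb and ledge:** after release, the barb's back face read x = 67.5 mm (68 when home), past the ledge's back edge at 65.2 mm. I saw it only in the wrist picture from above, so the tongue's spring-back was not measured directly.
- **Rear edge and rib:** the rear edge read -44.5 mm (-45 when home). The rib read -25.4 mm (-27 when home), within my measuring error.
- **Bystanders:** with the arm back at its start pose, the mug, jar, tape roll and the dish near the riser looked unchanged from the first pictures in both cameras.

**Checks that failed or disagreed:**
- The fit of the cover lying in front of the logger was bad: it gave a width of 72 mm and was off in yaw. I gripped the rib on it anyway, about 6 mm off centre, then measured the cover in hand and corrected before entering the rails.
- The first mug comparison showed a large difference, most likely because the arm was in the view. It was gone once the arm moved away.
- The last side picture was over the viewing limit, so I compared it by numbers only.

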